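# Bolt the tool case shut

### The job

Bolt the lid of the low plywood tool case shut: raise the handle of the barrel bolt out of its parking notch, slide the bolt across until the handle gently meets the stop, and turn the handle fully down into the locking notch there. Feel for the stop with a light touch, never pressing on it with more than 15 N, do not force the handle down where it does not go, and leave the tape measure and the wood block on the lid where they are.

Things in the scene. Friction and masses are not known exactly. Their poses are not given: they have to be found in the camera images.
- tool_case: low plywood case, 200 (x) x 340 (y) x 80 mm high, fixed to the bench; origin at the centre of its underside, z up. A steel barrel bolt lies on its top along its y axis: 12 mm rod, axis at x = +10 mm, 22 mm above the top (z = 102 mm). Just in front of the rod (-x side) a steel rail stands 38 mm above the top; over it the raised handle can lean by only about 0.3 rad
- park_notch (a point): on the rod's axis (fixed to the case, y = +40 mm) level with the parking notch: a 13 mm gap in the rail in which the handle lies while unbolted
- lock_zone (a point): on the rod's axis (fixed to the case, y = -33.5 mm) in the middle of where the locking notch can be. The notch, 12 mm wide for the 9 mm stem, is in a plate screwed on by eye: its centre lies within 15 mm of here along y, differs every time and is not measured. A lug on its -y side rises 52 mm above the top, bridges the rod and stops the raised stem right over the notch; press it with under 15 N
- bolt_knob (a point): centre of the 18 mm ball-like steel knob on the handle, 55 mm from the rod's axis on a round 9 mm stem square to the rod. In the case's frame it is at x = 10 - 55 sin(a), y = 40 - slide, z = 102 + 55 cos(a) mm (a: joint bolt_handle). Fingers fit on its +y and -y sides at all times, also while it turns between them
- barrel_bolt (a joint): slide of the bolt (m): 0 parked, growing as it is pushed along the case's -y. A spring pulls it back with 4.5 N at 0 and 8 to 10 N at the stop, besides 2 N of friction: it slides back unless held or its handle is in the notch. It meets the stop anywhere between 0.061 and 0.089; from there the notch allows 3 mm of play back, no more
- bolt_handle (a joint): turn of the handle about the rod (rad): 0 straight up, positive leaning to the case's -x (front), 1.35 fully down at its lower stop, -0.2 leaning back. It stays where it is left and takes about 2 N at the knob to turn. Starts at 0.95 to 1.35 in the parking notch. Pushed down on the rail, it bears there with about 3 times the push at the knob; keep that under 30 N
- tape_measure: tape measure, 36 x 79 x 62 mm high, standing loose on the back (+x) edge of the case's top; origin at the centre of its underside; leave it alone
- stop_block: small pine block, 38 x 65 x 38 mm, lying loose on the back (+x) edge of the case's top; origin at the centre of its underside; leave it alone

How it is judged:
On the way, in this order (a step that is already met when the one before it is completed fails the run):
1. the handle is raised out of the parking notch (value of joint bolt_handle below 0.5 rad), for 0.1 s.
2. the bolt is slid across with the handle raised (value of joint barrel_bolt above 0.05 m and value of joint bolt_handle below 0.6 rad), for 0.05 s.
At the end, for the whole second after the job is handed in: the bolt is shot (slide over 50 mm) and its handle lies down in the locking notch (turned over 1.2 rad of 1.35), where it stays by itself; tape measure and wood block are at rest within 20 mm of where they stood (value of joint barrel_bolt above 0.05 m and value of joint bolt_handle above 1.2 rad and linear speed of each of tape_measure, stop_block below 0.02 m/s); the robot touches nothing.
It fails at once if the handle is forced against the stop (over 15 N) (contact force between bolt_handle and notch_plate_c1 above 15 N or contact force between bolt_handle and notch_plate_c2 above 15 N).
It fails at once if the handle is forced against the notch's shoulder (over 30 N) (contact force between bolt_handle and notch_plate_c0 above 30 N).
It fails at once if the tape measure is shifted by over 20 mm (distance of tape_measure from where it was at the start of the episode above 0.02 m).
It fails at once if the wood block is shifted by over 20 mm (distance of stop_block from where it was at the start of the episode above 0.02 m).
It also fails if it takes over 58 s, if anything falls off the work surface, if the arm or the gripper's body presses on something with over 40 N, if the wrist force passes 120 N, or if a joint passes its speed limit or range.

### The arm

A 6-joint arm with a two-finger parallel gripper is mounted at the origin on a cart in front of the work surface, level with it; the furniture and walls round the work are solid. World frame = base frame: x ahead of the robot, y to its left, z up, the work surface at z = 0. Lengths are in m, angles in rad, forces in N, time in s.
With the tool pointing down it reaches from about 0.375 to 0.9 m from the base axis. Payload 3.1 kg.
Tool frame: the origin (TCP) lies at the centre of the arm's flange, where the gripper is bolted on; the fingertips stand 173 mm ahead of it and the grasp point (between the pads) lies 155 mm ahead of it; z points along the fingers, y is the line along which they close (so a half turn about z gives the same grasp; the last joint's range is limited). The gripper opens to 85 mm and grips with 20 to 120 N. Pads are 22 mm wide; open, the fingers measure 114 mm over their backs; the gripper's body (76 mm by 85 mm) begins 54 mm behind the grasp point. The pads swing forward as they close: fully open they stand 13 mm farther back than shut.
Start: joints at [0.947, 0.527, 1.433, -0, 1.181, -0.178], TCP at [0.269, 0.564, 0.405] pointing down, gripper open.
Joint ranges: [-3.08, 3.08], [-0.75, 2.2], [0.22, 2.44], [-1.43, 4.57], [0, 2.65], [-2.85, 2.85]. Speed limits (rad/s): [2.79, 2.79, 3.14, 3.14, 3.14, 3.14].

### API

Orientations are given as a unit quaternion [x, y, z, w].
In Python, from station import * gives the robot as it stands.
- The arm moves only by the shell command python3 -m jog 'ROWS' [OPENING] [FORCE]. ROWS is a JSON object of lists of equal length, an entry for each row: "linear": the shift along the world's x, y, z in mm, a list of three; "turn": the turn about the world's z in units of 5 degrees (1.0 is 5 degrees). A call has 1 to 12 rows; each row shifts and turns the commanded pose from where the row before left it; what a row does not reach is not made up. A row lasts 1/8 s, in which the tool goes at most 62.5 mm and 10.7 degrees, less where a joint would pass 70% of its speed; a pose out of reach is approached as far as the arm can. A call is refused whole if a number of a shift passes 62.5 or a number of a turn 1, either way. A call with a gripper value outside its range is refused whole. OPENING is the opening, from 0 (shut) to 1 (fully open), set as the call begins (- or left out, the last holds). The fingers move at their own pace and stop on an object; FORCE is the grip in N (left out, the last holds). Time passes only in rows, so rows that do not move let the fingers close. It gives the time, the measured TCP pose, the force, the opening and the grip force at its end, in the units of the state.
- sense(): the state, without advancing time (a new reading comes with each control period).
- snapshot(name): name is "scene" or "top" or "wrist"; returns the picture (384x512x3 uint8, red, green, blue); there is no depth.
- get_calibration(name): a dict with "fx", "fy", "cx", "cy" (pixels), "world_to_cam" (4x4, takes a point from world to camera coordinates). Camera axes: x right, y down, z forward; pixel columns grow to the right and rows downward; lengths in m; the calibration is good to about 2 mm. The wrist camera is an equidistant fisheye: a pixel r from the principal point sees the ray r / f radians off the axis. A picture is of the moment at which its call begins: read the wrist's pose just before it. get_calibration takes no time and is no camera call; for the wrist camera it gives the pose at the moment of the call.
- sign_off(): hands the job in; it is judged then, once.
The state is a dict: "t": time; "q": joint angles; "qd": joint speeds; "tau": joint torques, N m; "tcp_pos": TCP position; "tool_rot": TCP orientation; "force": force on the tool from outside, world axes, zero at the start; "ft_torque": the same for the moment, N m; "finger_gap": opening from 0.0 (shut) to 1.0 (fully open); "gripper_force": force on a finger pad.
Only numpy, scipy, OpenCV 4.12 (cv2) and the standard library are available. Lean on these libraries where they do the work, as an engineer would, in place of code of your own. Each camera call takes 0.05 s, during which the arm holds its last target. There are 200 camera calls.

## Working session

There is one attempt and no reset: what is moved stays moved. The work goes in short steps, Python scripts to look and compute and a shell command to move; the robot and the scene stay as the last step left them, time stands still between calls to the robot, and variables do not carry over. Pictures are saved under pics/ and viewed, at most 10 in all, crops included, and the job is handed in when it is done.

```bash
mkdir -p pics; python3 - <<'E'
from station import *
import cv2,numpy as np
np.set_printoptions(precision=4,suppress=True)
s=sense();print(s['t'],s['tcp_pos'],s['tool_rot'],s['force'],s['finger_gap'])
for n in ['scene','top']:
    im=snapshot(n);cv2.imwrite(f'pics/{n}0.png',im[:,:,::-1]);c=get_calibration(n);print(n,c)
    
E
```

```text
0.0 [0.2693 0.5636 0.4037] [ 0.221   0.9753 -0.001  -0.0004] [ 0.2451  0.318  -0.6174] 0.9995857778068037
scene {'fx': 497.4285806477094, 'fy': 497.4285806477094, 'cx': 255.04359774709434, 'cy': 196.20025773508533, 'world_to_cam': array([[ 0.5861, -0.8102, -0.0121, -0.289 ],
       [-0.4273, -0.2964, -0.8541,  0.3383],
       [ 0.6884,  0.5057, -0.5199,  0.4852],
       [ 0.    ,  0.    ,  0.    ,  1.    ]])}
top {'fx': 348.8119355806606, 'fy': 348.8119355806606, 'cx': 260.43153203721465, 'cy': 188.65225064790033, 'world_to_cam': array([[-0.0247, -0.9997, -0.0028,  0.0781],
       [-0.9992,  0.0248, -0.0329,  0.5541],
       [ 0.033 ,  0.002 , -0.9995,  0.9515],
       [ 0.    ,  0.    ,  0.    ,  1.    ]])}
```

```bash
python3 - <<'E'
import cv2
for n in ['scene','top']:
    im=cv2.imread(f'pics/{n}0.png');cv2.imwrite(f'pics/{n}0b.png',cv2.resize(im,(800,600),interpolation=cv2.INTER_CUBIC))
E
```

```text
(no output)
```

View pics/scene0b.png

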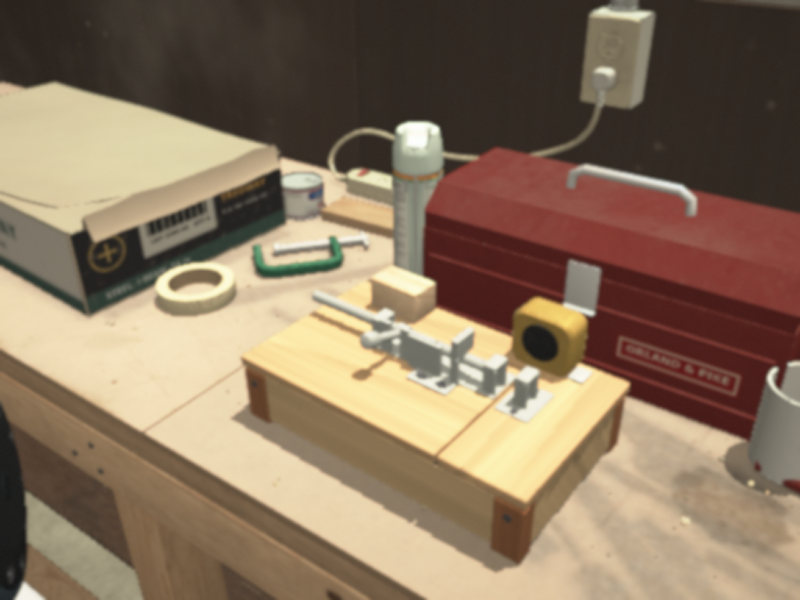

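View pics/top0b.png

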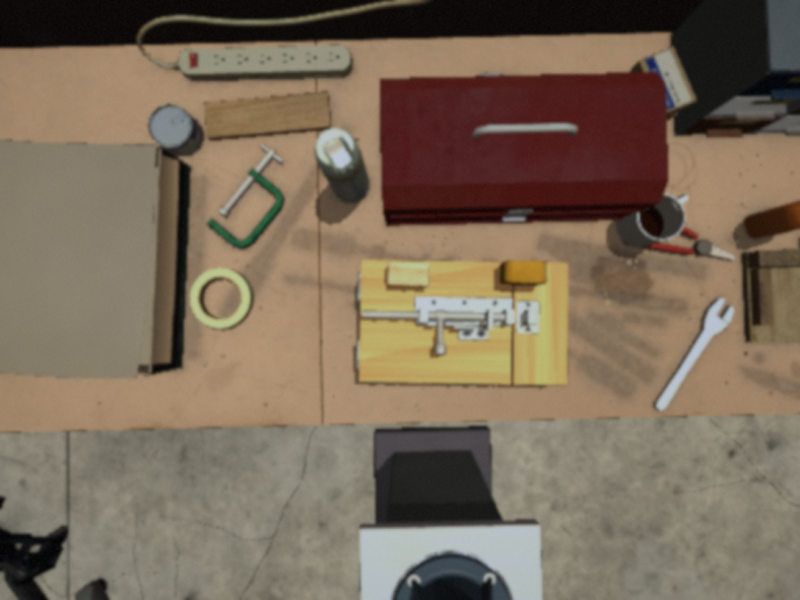

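The scene and top views show the case in front of the red toolbox. In the top view (800 px) its lid spans (358,262) to (567,384), with the knob near (440,350). In the scene view the knob is near (371,340). The block and tape stand on the back edge at (408,275) and (524,272).

```bash
cat > h.py <<'E'
import cv2,numpy as np
from station import *
np.set_printoptions(precision=4,suppress=True)
def ray(n,u,v,c=None):
    c=c or get_calibration(n);T=np.array(c['world_to_cam']);R=T[:3,:3]
    x,y=(u-c['cx'])/c['fx'],(v-c['cy'])/c['fy']
    if n=='wrist':
        r=np.hypot(x,y);k=np.sin(r)/max(r,1e-9);d=np.array([x*k,y*k,np.cos(r)])
    else: d=np.array([x,y,1.])
    return -R.T@T[:3,3],R.T@d
def plane(n,u,v,z,c=None):
    o,d=ray(n,u,v,c);return o+d*(z-o[2])/d[2]
def proj(n,p,c=None):
    c=c or get_calibration(n);T=np.array(c['world_to_cam']);q=T[:3,:3]@p+T[:3,3]
    if n=='wrist':
        th=np.arctan2(np.hypot(q[0],q[1]),q[2]);s=th/np.hypot(q[0],q[1])
    else: s=1/q[2]
    return c['cx']+c['fx']*q[0]*s,c['cy']+c['fy']*q[1]*s
def tri(a,b):
    (o1,d1),(o2,d2)=a,b
    t=np.linalg.lstsq(np.c_[d1,-d2],o2-o1,rcond=None)[0]
    p,q=o1+t[0]*d1,o2+t[1]*d2
    return (p+q)/2,np.linalg.norm(p-q)
E
python3 - <<'E'
from h import *
im=cv2.imread('pics/top0.png');hsv=cv2.cvtColor(im,cv2.COLOR_BGR2HSV)
print(hsv[230,250],hsv[260,220],hsv[200,340])
m=((hsv[...,0]>=14)&(hsv[...,0]<32)&(hsv[...,1]>70)&(hsv[...,2]>130)).astype(np.uint8)
m[:, :215]=0;m[:155]=0;m[260:]=0;m[:,380:]=0
m=cv2.morphologyEx(m,cv2.MORPH_OPEN,np.ones((3,3)));m=cv2.morphologyEx(m,cv2.MORPH_CLOSE,np.ones((25,25)))
cs=max(cv2.findContours(m,0,1)[0],key=cv2.contourArea)
r=cv2.minAreaRect(cs);b=cv2.boxPoints(r);print(r)
P=np.array([plane('top',u,v,.08) for u,v in b]);print(b,P,P.mean(0));print([np.linalg.norm(P[i]-P[i-1]) for i in range(4)])
k,e=tri(ray('top',440/1.5625,350/1.5625),ray('scene',371/1.5625,340/1.5625));print('knob',k,e)
# scene-view lid corners (front-left, front-right, right-back) on the lid plane
for u,v in [(245,357),(530,500),(630,383)]: print(plane('scene',u/1.5625,v/1.5625,.08))
E
```

```text
[ 21 124 187] [ 15  85 171] [ 90  13 197]
((297.0, 206.99996948242188), (163.99996948242188, 103.99998474121094), -0.0)
[[215. 259.]
 [215. 155.]
 [379. 155.]
 [379. 259.]] [[ 0.378   0.1838  0.08  ]
 [ 0.6426  0.1784  0.08  ]
 [ 0.6321 -0.2409  0.08  ]
 [ 0.3679 -0.2315  0.08  ]] [ 0.5051 -0.0276  0.08  ]
[np.float64(0.4153892088995345), np.float64(0.2646492342686872), np.float64(0.41947717075672547), np.float64(0.2643196655258435)]
knob [0.4662 0.0136 0.1203] 0.003433530912064192
[0.4153 0.1372 0.08  ]
[ 0.4045 -0.1955  0.08  ]
[ 0.5985 -0.202   0.08  ]
```

```bash
python3 - <<'E'
from h import *
im=cv2.imread('pics/top0.png');hsv=cv2.cvtColor(im,cv2.COLOR_BGR2HSV)
m=((hsv[...,0]>=17)&(hsv[...,0]<32)&(hsv[...,1]>90)&(hsv[...,2]>130)).astype(np.uint8)
m[:, :215]=0;m[:155]=0;m[260:]=0;m[:,380:]=0
m=cv2.morphologyEx(m,cv2.MORPH_OPEN,np.ones((3,3)))
m=cv2.morphologyEx(m,cv2.MORPH_CLOSE,np.ones((25,25)))
cs=max(cv2.findContours(m,0,1)[0],key=cv2.contourArea)
r=cv2.minAreaRect(cs);b=cv2.boxPoints(r);print(r)
P=np.array([plane('top',u,v,.08) for u,v in b]);print(P,P.mean(0));print([np.linalg.norm(P[i]-P[i-1]) for i in range(4)])
# rod ends: axis line at z=.102 (viewed px 362,314 & 510,318 of 800)
for u,v in [(362,314),(510,318)]: print('rod',plane('top',u/1.5625,v/1.5625,.102))
E
```

```text
((296.74505615234375, 206.01678466796875), (134.2341766357422, 80.95779418945312), 0.5509040355682373)
[[ 0.4103  0.147   0.08  ]
 [ 0.6162  0.1405  0.08  ]
 [ 0.6044 -0.2023  0.08  ]
 [ 0.3988 -0.1932  0.08  ]] [ 0.5074 -0.027   0.08  ]
[np.float64(0.3403864921332886), np.float64(0.20604432335307607), np.float64(0.3429892140230975), np.float64(0.2058092077812707)]
rod [0.524  0.1364 0.102 ]
rod [ 0.5118 -0.0986  0.102 ]
```

```bash
python3 -m jog '{"linear":[[20,-55,-6],[20,-55,-6],[20,-55,-6],[20,-55,-6],[20,-55,-6],[20,-55,-6],[20,-55,-6],[20,-55,-6],[20,-55,-6],[17,-55,-5],[0,0,0]],"turn":[0.47,0.47,0.47,0.47,0.47,0.47,0.47,0.47,0.47,0.47,0]}' 1 20
python3 - <<'E'
from h import *
s=sense();c=get_calibration('wrist');im=snapshot('wrist')
cv2.imwrite('pics/w1.png',cv2.resize(im[:,:,::-1],(768,576)))
print(s['t'],s['tcp_pos'],s['tool_rot'],s['force'],proj('wrist',np.array([.4662,.0137,.120]),c))
np.save('w1T.npy',np.array(c['world_to_cam']));print(c['cx'],c['cy'],c['fx'])
E
```

```text
t: 1.48
tcp_pos: [0.4681, 0.0102, 0.3453]
tool_rot: [0.021, 1.0, -0.0, 0.001]
force: [0.2, 0.5, -0.7]
finger_gap: 1.0
gripper_force: 0.0
1.475 [0.4681 0.0102 0.3453] [ 0.021   0.9998 -0.0004  0.0007] [ 0.1766  0.4597 -0.7346] (np.float64(260.8737517805704), np.float64(205.4886753100701))
256.87475038201717 187.57270503999752 297.3186396354542
```

View pics/w1.png

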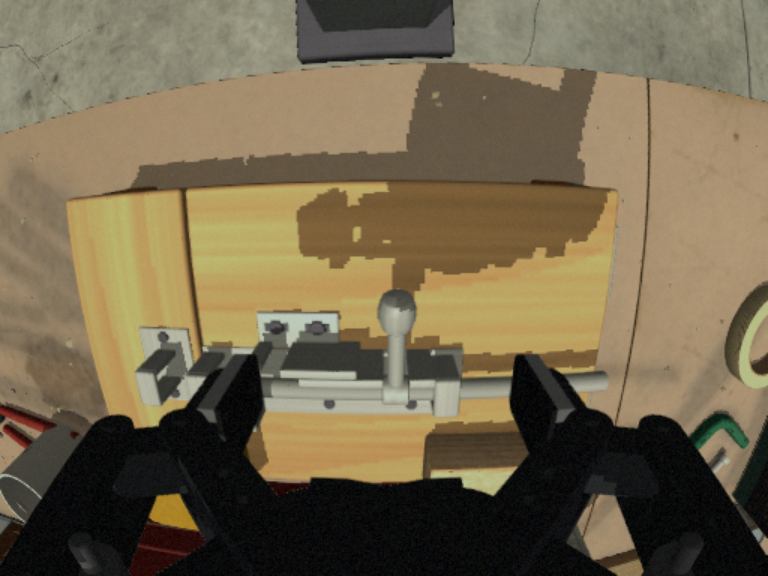

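The wrist picture shows the knob at about (397,312) of 768x576, which is within 2 mm of my estimate. The handle lies in its notch, with the fingers straddling it and the lug near (265,360).

```bash
python3 -c "
from h import *
print(plane('wrist',397/1.5,312/1.5,.12))"
python3 -m jog '{"linear":[[0,5,-15],[0,0,-20],[0,0,-20],[0,0,-14],[0,0,0]],"turn":[0.1,0,0,0,0]}' 1 20
```

```text
[0.4665 0.0184 0.12  ]
t: 2.15
tcp_pos: [0.4658, 0.0199, 0.2759]
tool_rot: [0.013, 1.0, 0.0, -0.001]
force: [-0.8, -1.1, 0.3]
finger_gap: 1.0
gripper_force: 0.0
```

```bash
python3 -m jog '{"linear":[[0,0,0],[0,0,0],[0,0,0],[0,0,0],[0,0,0],[0,0,0]],"turn":[0,0,0,0,0,0]}' 0.35 20
python3 -m jog '{"linear":[[0,0,0],[0,0,0],[0,0,0],[0,0,0],[0,0,0],[0,0,0]],"turn":[0,0,0,0,0,0]}' 0 20
python3 - <<'E'
from h import *
c=get_calibration('wrist');s=sense();im=snapshot('wrist');cv2.imwrite('pics/w2.png',cv2.resize(im[:,:,::-1],(768,576)));print(s['tcp_pos'],s['force'])
E
```

```text
t: 2.9
tcp_pos: [0.4664, 0.0189, 0.2767]
tool_rot: [0.013, 1.0, -0.0, 0.0]
force: [0.3, 0.2, -0.6]
finger_gap: 0.351
gripper_force: 0.0
t: 3.65
tcp_pos: [0.4664, 0.0169, 0.2769]
tool_rot: [0.012, 1.0, -0.002, -0.0]
force: [-3.0, -13.6, 1.8]
finger_gap: 0.193
gripper_force: 19.5
[0.4664 0.0169 0.2769] [ -3.0297 -13.6155   1.8275]
```

View pics/w2.png

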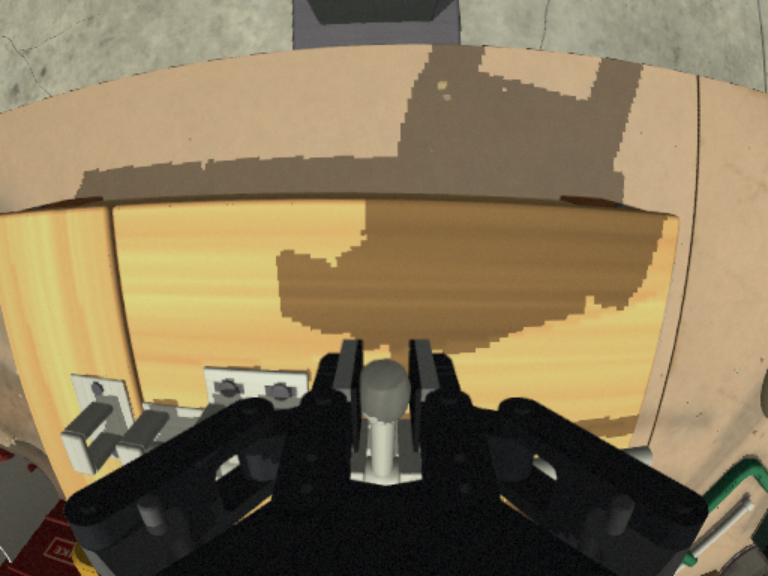

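The knob sits between the pads, at (384,390), in front of the pad faces and gripped at 20 N. The -y preload means the command is about 2 mm too far to +y. I'll relax that and raise the handle along its arc.

```bash
python3 -m jog '{"linear":[[0,-2,0],[2,0,5],[2,0,5],[3,0,4.5],[3.4,0,4.4],[0,0,0]],"turn":[0,0,0,0,0,0]}' 0 20
python3 -m jog '{"linear":[[4,-0.3,3.8],[4,-0.3,3.7],[4.7,-0.3,3],[4.7,-0.3,2.7],[5,0,2],[5.3,0,1.8],[4,0,0.8],[4,0,0.6],[0,0,0],[0,0,0]],"turn":[0,0,0,0,0,0,0,0,0,0]}' 0 20
```

```text
t: 4.45
tcp_pos: [0.477, 0.0159, 0.2959]
tool_rot: [0.013, 1.0, -0.001, -0.0]
force: [-1.8, -8.2, 1.0]
finger_gap: 0.189
gripper_force: 19.8
t: 5.7
tcp_pos: [0.5115, 0.0147, 0.3141]
tool_rot: [0.012, 1.0, -0.002, -0.002]
force: [-4.9, -7.8, 4.0]
finger_gap: 0.185
gripper_force: 19.6
```

```bash
python3 -m jog '{"linear":[[0,-4,0],[-0.2,-5,0],[-0.2,-5,0],[0,0,0]],"turn":[0,0,0,0]}' 0 20
python3 - <<'E'
from h import *
im=snapshot('scene');cv2.imwrite('pics/s3.png',cv2.resize(im[150:300,130:400,::-1],(800,444),interpolation=cv2.INTER_CUBIC))
E
```

```text
t: 6.2
tcp_pos: [0.511, 0.0032, 0.3141]
tool_rot: [0.014, 1.0, 0.002, -0.002]
force: [-3.6, 4.8, 5.3]
finger_gap: 0.186
gripper_force: 19.7
```

View pics/s3.png

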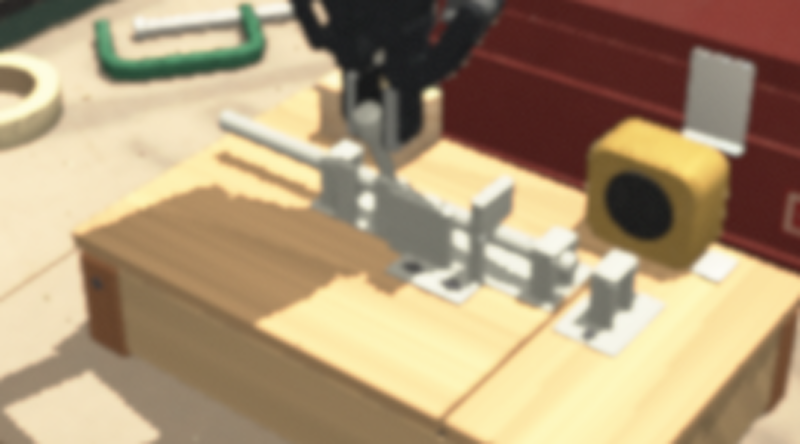

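The handle is up and clear of the rail, at (372,120), and the slide has started. Nothing has been disturbed.

```bash
python3 -m jog '{"linear":[[-0.2,-5,0],[-0.2,-5,0],[-0.2,-5,0],[-0.2,-5,0],[-0.2,-5,0],[-0.2,-5,0],[-0.1,-5,0],[-0.1,-5,0],[0,-2,0],[0,0,0],[0,0,0]],"turn":[0,0,0,0,0,0,0,0,0,0,0]}' 0 20
```

```text
t: 7.62
tcp_pos: [0.5094, -0.038, 0.3141]
tool_rot: [0.014, 1.0, 0.003, -0.002]
force: [-3.1, 9.1, 5.7]
finger_gap: 0.188
gripper_force: 19.8
```

```bash
python3 - <<'E'
from h import *
c=get_calibration('wrist');im=snapshot('wrist');cv2.imwrite('pics/w4.png',cv2.resize(im[190:384,60:450,::-1],(780,388),interpolation=cv2.INTER_CUBIC))
for p in ([.5094,-.038,.157],[.5094,-.058,.132],[.5094,-.068,.132]): print(proj('wrist',np.array(p),c))
E
```

```text
(np.float64(253.43798737463032), np.float64(259.0865295462686))
(np.float64(218.3699671124894), np.float64(237.5967801263592))
(np.float64(201.10301733887104), np.float64(237.79480696323466))
```

View pics/w4.png

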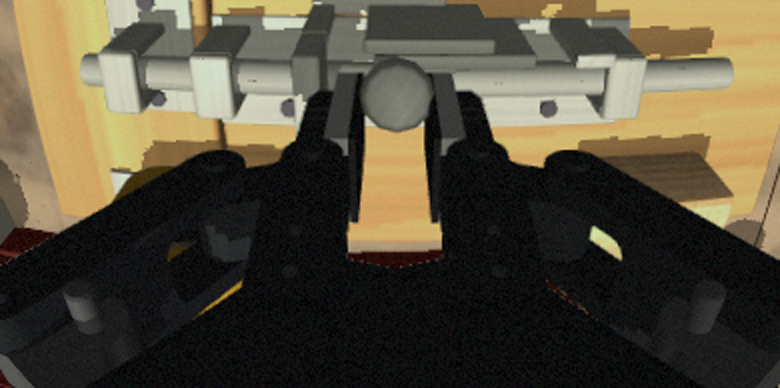

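The lug's bridge is just left of the left finger, with its near edge at crop px (328,90). That puts the stop about 10–12 mm further along. I'll go 4 mm, then take small steps.

```bash
python3 -m jog '{"linear":[[0,-1,0],[0,-1,0],[-0.1,-1,0],[0,-1,0],[0,0,0]],"turn":[0,0,0,0,0]}' 0 20; python3 -m jog '{"linear":[[0,-1,0],[0,0,0]],"turn":[0,0]}' 0 20 | grep -E "tcp|^force"
```

```text
t: 8.3
tcp_pos: [0.5093, -0.0418, 0.3141]
tool_rot: [0.014, 1.0, 0.003, -0.002]
force: [-2.4, 9.4, 6.1]
finger_gap: 0.19
gripper_force: 19.8
tcp_pos: [0.5093, -0.0427, 0.3141]
force: [-2.8, 9.4, 6.9]
```

```bash
python3 -m jog '{"linear":[[0,-1,0],[0,0,0]],"turn":[0,0]}' 0 20| grep -E "tcp|^force"
```

```text
tcp_pos: [0.5092, -0.0437, 0.3141]
force: [-2.6, 10.4, 6.6]
```

```bash
python3 -m jog '{"linear":[[0,-1,0],[0,0,0]],"turn":[0,0]}' 0 20| grep -E "tcp|^force"
```

```text
tcp_pos: [0.5092, -0.0447, 0.3141]
force: [-2.4, 10.0, 6.7]
```

```bash
python3 -m jog '{"linear":[[0,-0.5,0],[0,0,0]],"turn":[0,0]}' 0 20| grep -E "tcp|^force"
```

```text
tcp_pos: [0.5092, -0.0452, 0.3141]
force: [-3.3, 9.6, 7.0]
```

```bash
python3 -m jog '{"linear":[[0,-1,0],[0,0,0]],"turn":[0,0]}' 0 20| grep -E "tcp|^force"
```

```text
tcp_pos: [0.5092, -0.0461, 0.3141]
force: [-2.7, 10.0, 7.4]
```

```bash
python3 -m jog '{"linear":[[0,-1,0],[0,0,0]],"turn":[0,0]}' 0 20| grep -E "tcp|^force"
```

```text
tcp_pos: [0.5092, -0.0471, 0.3141]
force: [-3.1, 10.0, 7.7]
```

```bash
python3 -m jog '{"linear":[[0,-1,0],[0,0,0]],"turn":[0,0]}' 0 20| grep -E "tcp|^force"
```

```text
tcp_pos: [0.5091, -0.0481, 0.3141]
force: [-1.9, 11.4, 7.2]
```

```bash
python3 -m jog '{"linear":[[0,-0.5,0],[0,0,0]],"turn":[0,0]}' 0 20| grep -E "tcp|^force"
```

```text
tcp_pos: [0.5091, -0.0486, 0.3141]
force: [-2.9, 10.1, 7.8]
```

```bash
python3 -m jog '{"linear":[[0,-1,0],[0,0,0]],"turn":[0,0]}' 0 20| grep -E "tcp|^force"
```

```text
tcp_pos: [0.5091, -0.0496, 0.3141]
force: [-2.5, 10.0, 7.1]
```

```bash
python3 -m jog '{"linear":[[0,-1,0],[0,0,0]],"turn":[0,0]}' 0 20| grep -E "tcp|^force"
```

```text
tcp_pos: [0.5091, -0.0506, 0.3141]
force: [-2.6, 9.5, 7.1]
```

```bash
python3 -m jog '{"linear":[[0,-1,0],[0,0,0]],"turn":[0,0]}' 0 20| grep -E "tcp|^force"
```

```text
tcp_pos: [0.5091, -0.0515, 0.3141]
force: [-3.3, 9.8, 7.4]
```

```bash
python3 -m jog '{"linear":[[0,-1,0],[0,0,0]],"turn":[0,0]}' 0 20| grep -E "tcp|^force"
```

```text
tcp_pos: [0.5091, -0.0525, 0.3141]
force: [-2.2, 9.9, 6.5]
```

```bash
python3 -m jog '{"linear":[[0,-1,0],[0,0,0]],"turn":[0,0]}' 0 20| grep -E "tcp|^force"
```

```text
tcp_pos: [0.509, -0.0535, 0.3141]
force: [-2.5, 10.2, 8.0]
```

```bash
python3 -m jog '{"linear":[[0,-1,0],[0,0,0]],"turn":[0,0]}' 0 20| grep -E "tcp|^force"
```

```text
tcp_pos: [0.509, -0.0545, 0.3141]
force: [-2.9, 9.9, 6.7]
```

```bash
python3 -m jog '{"linear":[[0,-1,0],[0,0,0]],"turn":[0,0]}' 0 20| grep -E "tcp|^force"
```

```text
tcp_pos: [0.509, -0.0552, 0.3141]
force: [-3.8, 11.7, 7.2]
```

```bash
python3 -m jog '{"linear":[[0,-0.4,0],[0,0,0]],"turn":[0,0]}' 0 20| grep -E "tcp|^force"
```

```text
tcp_pos: [0.509, -0.0554, 0.3141]
force: [-2.5, 12.7, 7.8]
```

Contact with the stop shows at y ≈ -0.0553 (slide about 71 mm, stop load about 3 N). I'll back off about 1 mm to sit mid-notch, then start lowering and watch the force.

```bash
python3 -m jog '{"linear":[[0,0.8,0],[0,0.7,0],[-3,0.1,-0.5],[-3.5,0.1,-0.7],[-3.2,0.1,-0.9],[0,0,0]],"turn":[0,0,0,0,0,0]}' 0 20| grep -E "tcp|^force"
```

```text
tcp_pos: [0.5012, -0.0546, 0.3116]
force: [4.0, 10.6, -0.9]
```

```bash
python3 -m jog '{"linear":[[0,0.5,0],[-2,0.1,-0.7],[-2,0.1,-0.8],[-2,0.1,-0.8],[0,0,0]],"turn":[0,0,0,0,0]}' 0 20| grep -E "tcp|^force"
```

```text
tcp_pos: [0.4964, -0.0542, 0.3094]
force: [5.5, 10.8, -3.7]
```

```bash
python3 -m jog '{"linear":[[-2,0.1,-0.9],[-2,0.1,-1],[0,0,0]],"turn":[0,0,0]}' 0 20| grep -E "tcp|^force"
```

```text
tcp_pos: [0.4927, -0.0541, 0.3076]
force: [6.6, 10.1, -4.5]
```

```bash
python3 -m jog '{"linear":[[-2.3,0.1,-1.4],[-2.4,0.1,-1.5],[-2.4,0.1,-1.6],[0,0,0]],"turn":[0,0,0,0]}' 0 20| grep -E "tcp|^force"
```

```text
tcp_pos: [0.4851, -0.0537, 0.3033]
force: [5.6, 10.3, -2.2]
```

The handle is entering the notch with no resistance beyond friction. Continuing down the arc.

```bash
python3 -m jog '{"linear":[[-2.1,0.1,-1.7],[-2.1,0.1,-1.7],[-2.1,0.1,-1.8],[-1.9,0.1,-2],[-1.9,0.1,-2],[-1.9,0,-2],[0,0,0]],"turn":[0,0,0,0,0,0,0]}' 0 20| grep -E "tcp|^force"
```

```text
tcp_pos: [0.4727, -0.0532, 0.2921]
force: [3.8, 10.5, 0.3]
```

```bash
python3 -m jog '{"linear":[[-1.5,0.1,-2.3],[-1.5,0,-2.3],[-1.5,0.1,-2.3],[-1.2,0,-2.5],[-1.2,0.1,-2.5],[0,0,0]],"turn":[0,0,0,0,0,0]}' 0 20| grep -E "tcp|^force"
```

```text
tcp_pos: [0.4652, -0.053, 0.28]
force: [2.5, 9.9, 0.7]
```

```bash
python3 -m jog '{"linear":[[-1,0,-2.5],[-0.8,0.1,-2.6],[-0.8,0,-2.6],[0,0,0]],"turn":[0,0,0,0]}' 0 20| grep -E "tcp|^force"
```

```text
tcp_pos: [0.4623, -0.0528, 0.2722]
force: [2.1, 9.6, -0.4]
```

```bash
python3 -m jog '{"linear":[[-0.3,0,-1.3],[-0.2,0,-1.2],[0,0,0]],"turn":[0,0,0]}' 0 20| grep -E "tcp|^force"
```

```text
tcp_pos: [0.4619, -0.0528, 0.2705]
force: [0.9, 10.4, 6.8]
```

The handle is at its lower stop. I'll ease the bolt back onto the notch shoulder, open the fingers and withdraw.

```bash
python3 -m jog '{"linear":[[0,1,0.5],[0,1,0.3],[0,0.5,0],[0,0,0]],"turn":[0,0,0,0]}' 0 20| grep -E "tcp|^force"
python3 -m jog '{"linear":[[0,0,0],[0,0,0],[0,0,0],[0,0,0]],"turn":[0,0,0,0]}' 0.5 20
python3 -m jog '{"linear":[[0,0,10],[0,0,20],[0,0,30],[0,0,40],[0,0,40],[-15,0,30],[-20,0,30],[0,0,0]],"turn":[0,0,0,0,0,0,0,0]}'
python3 - <<'E'
from h import *
for n in ['scene','wrist']:
    im=snapshot(n)
    if n=='scene': cv2.imwrite('pics/s5.png',cv2.resize(im[150:300,130:400,::-1],(800,444),interpolation=cv2.INTER_CUBIC))
    else: cv2.imwrite('pics/w5.png',cv2.resize(im[:,:,::-1],(768,576)))
E
```

```text
tcp_pos: [0.462, -0.0509, 0.2708]
force: [1.7, 6.7, 2.4]
t: 18.05
tcp_pos: [0.4619, -0.0524, 0.2707]
tool_rot: [0.014, 1.0, -0.0, 0.0]
force: [0.1, 0.7, -0.1]
finger_gap: 0.497
gripper_force: 0.0
t: 19.05
tcp_pos: [0.426, -0.052, 0.4732]
tool_rot: [0.014, 1.0, -0.001, 0.003]
force: [-0.1, 0.3, -0.1]
finger_gap: 0.498
gripper_force: 0.0
```

View pics/s5.png

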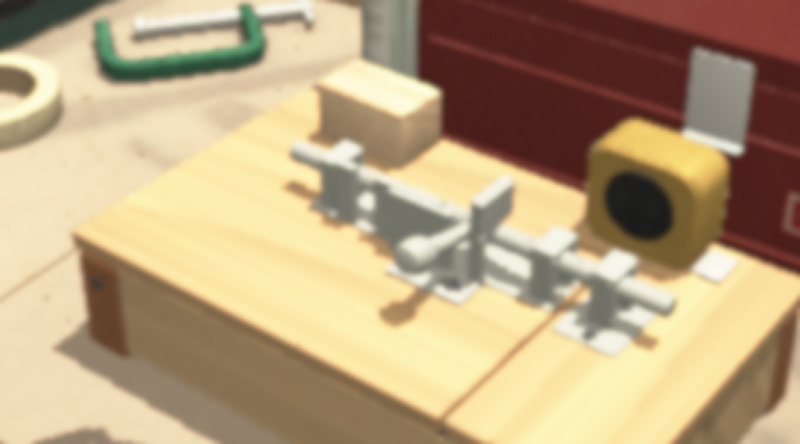

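View pics/w5.png

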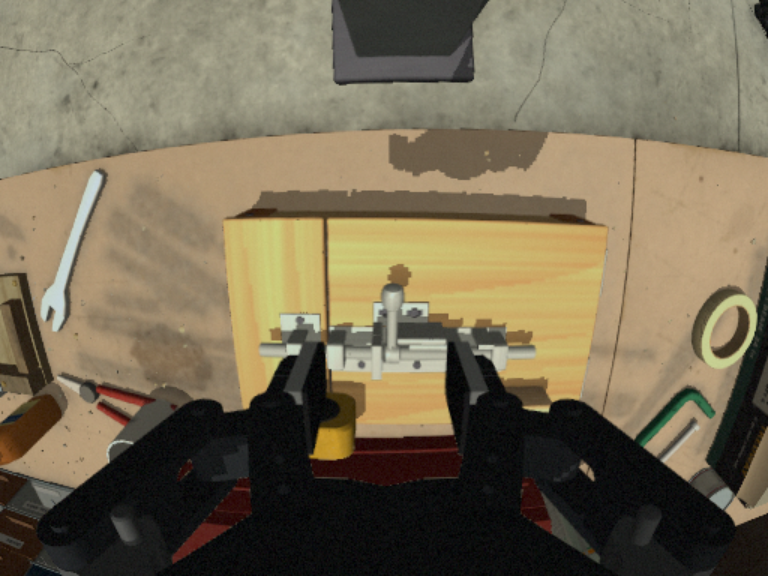

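The scene crop shows the knob down at (415,250), beside the lug. The wrist picture shows it at (394,295), with the handle in the locking notch and the bolt through its keeper. The tape and block have not moved, and the gripper is clear.

```bash
python3 -c "
from station import *
print(sign_off())"
```

```text
the job is handed in; nothing more can be done
None
```

The lid is bolted: the bolt is slid about 70 mm, the handle lies fully down in the locking notch and stayed there once released, the stop was met with an estimated 3 N, the tape measure and block have not moved, and the job is handed in (no verdict was returned).

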